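# Complete the interlocking carton layer

### The arm

A 6-joint arm with a two-finger parallel gripper is mounted at the origin on the work surface. World frame = base frame: x ahead of the robot, y to its left, z up, the work surface at z = 0. Lengths are in m, angles in rad, forces in N, time in s.
With the tool pointing down it reaches from about 0.3 to 0.875 m from the base axis. Payload 6.4 kg.
Tool frame: the origin (TCP) lies midway between the tips of the shut fingers; the grasp point (between the pads) lies 19 mm behind it (ctrl.tcp_to_grasp is the distance from the TCP to the grasp point, in m); z points along the fingers, y is the direction in which the jaws open and shut (so a half turn about z gives the same grasp; the last joint's range is limited). The gripper opens to 85 mm and grips with 20 to 120 N. Pads are 22 mm wide; open, the fingers measure 114 mm over their backs; the gripper's body (76 mm by 85 mm) begins 54 mm behind the grasp point. The pads swing forward as they close: fully open they stand 13 mm farther back than shut.
Start: joints at [1.031, 0.181, 1.607, -0, 1.354, -0.206], TCP at [0.188, 0.543, 0.231] pointing down, gripper open.
Joint ranges: [-2.99, 2.99], [-0.89, 2.07], [0.3, 2.58], [-1.14, 4.28], [0, 2.63], [-3.12, 3.12]. Speed limits (rad/s): [2.57, 2.57, 3.01, 3.14, 3.14, 3.14].

### API

Orientations are given as a unit quaternion [w, x, y, z].
In Python, from bench import monitor, imaging, order, spotter, ctrl gives the robot as it stands.
- The arm moves only by the shell command python3 -m pendant 'ROWS'. ROWS is JSON, a list that holds one entry, the list of rows, each a list of 5 numbers: the shift along the world's x, y, z in mm, then the turn about the world's z in degrees, then the finger opening in mm, from 0 to 85.4. A call has 1 to 8 rows; each row shifts and turns the commanded pose from where the row before left it; what a row does not reach is not made up. A row lasts 1/8 s, in which the tool goes at most 62.5 mm and 10.7 degrees, less where a joint would pass 70% of its speed; a pose out of reach is approached as far as the arm can. A call with a gripper value outside its range is refused whole. The fingers move at their own pace and stop on an object; the grip force is fixed at half the most. Time passes only in rows, so rows that do not move let the fingers close. It gives the time, the measured TCP pose, the force and the opening at its end, in the units of the state.
- monitor.get_obs(): the state, without advancing time (a new reading comes with each control period).
- imaging.camera(name): name is "scene" or "side" or "wrist"; returns a dict with "img" (400x640x3 uint8, red, green, blue), "vfov" (degrees; the focal length in pixels is half the picture's height over the tangent of half this angle, whatever the lens; pixels are square), "cx", "cy" (the principal point, pixels), "origin" and "orientation" of the camera in the world. Camera axes: x right, y down, z forward; pixel columns grow to the right and rows downward; lengths in m; the calibration is good to about 2 mm. A picture is of the moment at which its call begins. There is no depth.
- order.hand_in(): hands the job in, once; it reports no verdict.
Trained networks look in the newest picture that a camera, given by its name, has taken for a name from the list of things; names that differ only in an ending like _2 or _b are one class to them, and where a whole thing is asked for, a point or a joint stands for the part that bears it (a point fixed in the world has none). Each returns a list of dicts, best first, with "confidence" (0 to 1); they miss things now and then, are a little off and sometimes report something else, mostly with a low value. They report only what shows in the picture. A call takes as long as a camera call. They do not tell look-alikes from the thing itself.
- spotter.recognise(camera, thing): "at" ([x, y, z] in m, in the coordinates of the camera as it stood for that picture, good to about 4 mm: the middle of the surface that is visible of it).
- spotter.tip_of(camera, thing): "at" ([x, y, z] in m, in the coordinates of the camera as it stood for that picture, good to about 4 mm: a listed point, or the origin of a listed thing).
The state is a dict: "time_s": time; "q": joint angles; "dq": joint speeds; "joint_efforts": joint torques, N m; "eef_pos": TCP position; "eef_rot": TCP orientation; "wrist_force": force on the tool from outside, world axes, zero at the start; "torque": the same for the moment, N m; "opening": opening from 0.0 (shut) to 1.0 (fully open).
Only numpy, scipy, OpenCV 4.12 (cv2) and the standard library are available. Lean on these libraries where they do the work, as an engineer would, in place of code of your own. Each camera call takes 0.05 s, during which the arm holds its last target. There are 200 camera calls.

### The job

Finish the layer of spare-parts cartons on the plywood slab: take the two cartons from the sloping rack and lay them flat, tape side up, in the two free spaces, so that the four cartons make a square pinwheel, each close beside its neighbours, in line with the slab's edges and not hanging over them. Set each carton down rather than dropping it, keep the two already laid in their places, and leave everything else on the bench where it is.

Things in the scene. Friction and masses are not known exactly. Their poses are not given: they have to be found in the camera images.
- carton_1: plain cardboard carton, 110 (its x) x 60 (its y) x 45 mm (its z), about 0.2 to 0.4 kg, rigid, paper tape along its top; both ends alike. Origin: centre of its underside. Starts on the sloping rack, its length running up the slope (x uphill), its lower end against the rack's lip; to be laid in the layer. The two are interchangeable.
- carton_2: plain cardboard carton, 110 (its x) x 60 (its y) x 45 mm (its z), about 0.2 to 0.4 kg, rigid, paper tape along its top; both ends alike. Origin: centre of its underside. Starts on the sloping rack, its length running up the slope (x uphill), its lower end against the rack's lip; to be laid in the layer. The two are interchangeable.
- carton_3: plain cardboard carton, 110 (its x) x 60 (its y) x 45 mm (its z), about 0.2 to 0.4 kg, rigid, paper tape along its top; both ends alike. Origin: centre of its underside. Already lies flat on the slab, in the corner at the slab's -x, -y side (centre at slab x -32.5, y -57.5 mm), within a few mm, length along the slab's x; stays there.
- carton_4: plain cardboard carton, 110 (its x) x 60 (its y) x 45 mm (its z), about 0.2 to 0.4 kg, rigid, paper tape along its top; both ends alike. Origin: centre of its underside. Already lies flat on the slab, in the corner at the slab's +x, +y side (centre at slab x +32.5, y +57.5 mm), within a few mm, length along the slab's x; stays there.
- slab: square plywood slab on battens, 182 x 182 mm, fixed. Origin: centre of its underside, on the bench; top 30 mm above; x, y along its edges. The full layer is a pinwheel of four cartons, 175 mm square, centred on the slab, nominal gaps 5 mm, leaving an open shaft 55 mm square in the middle: room for a finger when a carton is pinched across its 60 mm width, off-centre, level with the slab's middle.
- space_1 (a point): Point on the slab's top (30 mm above the bench): centre of the underside of the carton that belongs in the first free space of the pinwheel, at slab x +57.5, y -32.5 mm. The carton's length lies along the slab's y there. Axes as the slab's.
- space_2 (a point): Point on the slab's top (30 mm above the bench): centre of the underside of the carton that belongs in the second free space of the pinwheel, at slab x -57.5, y +32.5 mm. The carton's length lies along the slab's y there. Axes as the slab's.
- rack: dark steel rack, 270 mm wide (y), fixed: a flat plate 150 mm long rising towards its +x (away from the robot) at 28 degrees, 33 to 103 mm above the bench, with a 15 mm lip along its lower edge; no dividers. Cartons lie flat on it, so their z leans 28 degrees towards the robot, at least 50 mm apart. Origin: on the bench under the plate's centre.
- small_carton: smaller plain carton, 70 x 45 x 30 mm, lying flat on the bench, a bystander. Origin: centre of its underside.
- tape: empty grey tape core lying flat, 90 mm across, 24 mm high, a bystander. Origin: centre of its underside.
- screwdriver: screwdriver with black handle lying on the bench, a bystander. Origin: a point on its long axis, near its middle.
- wrench: steel wrench lying on the bench, a bystander. Origin: a point on its long axis, near its middle.
- spray_can: upright can, 54 mm across, 150 mm tall, a bystander. Origin: centre of its underside.
- mug: white mug, 80 mm across, 90 mm tall, standing upright, a bystander. Origin: centre of its underside.
- grease_jar: closed jar, 66 mm across, 80 mm tall, standing upright, a bystander. Origin: centre of its underside.
Mind the look-alikes: they are no part of the job. Leave any purple look-alike of the carton_3 alone. What is shaped like the carton_1 but green is not meant.

How it is judged:
By the outcome, as a careful person would: the job done as asked, in the order asked, and still so for the second after the job is handed in, with the robot touching nothing.
It also fails if it takes over 54 s, if anything falls off the work surface, if the arm or the gripper's body presses on something with over 40 N, if the wrist force passes 120 N, or if a joint passes its speed limit or range.

## Working session

There is one attempt and no reset: what is moved stays moved. The work goes in short steps, Python scripts to look and compute and a shell command to move; the robot and the scene stay as the last step left them, time stands still between calls to the robot, and variables do not carry over. Pictures are saved under pics/ and viewed, about 8 in all and at most 12, crops included, and the job is handed in when it is done.

```bash
ls; mkdir -p pics; cat > h.py <<'E'
import numpy as np, cv2
from scipy.spatial.transform import Rotation as R
from bench import monitor, imaging, order, spotter, ctrl
def rot(o):
    o=np.array(o,float)
    return o if o.shape==(3,3) else R.from_quat(o[[1,2,3,0]]).as_matrix()
def w(c,p): return rot(c["orientation"])@np.array(p)+np.array(c["origin"])
def f(c): return 200/np.tan(np.radians(c["vfov"])/2)
def proj(c,P):
    p=rot(c["orientation"]).T@(np.array(P)-np.array(c["origin"]))
    return np.array([c["cx"]+f(c)*p[0]/p[2],c["cy"]+f(c)*p[1]/p[2]])
def ray(c,u,z):
    d=rot(c["orientation"])@np.array([(u[0]-c["cx"])/f(c),(u[1]-c["cy"])/f(c),1]); o=np.array(c["origin"])
    return o+d*(z-o[2])/d[2]
def save(c,n,box=None,s=1):
    im=c["img"][:,:,::-1]
    if box: im=im[box[1]:box[3],box[0]:box[2]]
    if s!=1: im=cv2.resize(im,None,fx=s,fy=s,interpolation=cv2.INTER_CUBIC)
    cv2.imwrite("pics/"+n,im)
E
python3 - <<'E'
from h import *
np.set_printoptions(precision=4,suppress=True)
print(monitor.get_obs())
for n in ["scene","side"]:
    c=imaging.camera(n); save(c,n+"0.png"); print(n,{k:c[k] for k in c if k!="img"})
    for t in ["carton_1","slab","rack","space_1","space_2"]:
        for fn in ("recognise","tip_of"):
            for d in getattr(spotter,fn)(n,t):
                P=w(c,d["at"]); print(t,fn,round(d["confidence"],2),P,proj(c,P).round())
E
```

```text
pics
{'time_s': 0.0, 'q': array([ 1.0307,  0.1815,  1.608 ,  0.    ,  1.3538, -0.2063]), 'dq': array([-0.0012, -0.0017,  0.0007, -0.003 , -0.0003,  0.0003]), 'joint_efforts': array([ -0.0022, -44.4854, -35.134 ,  -0.0005,   0.0089,  -0.0001]), 'eef_pos': array([0.1881, 0.5428, 0.2304]), 'eef_rot': array([-0.0003,  0.1661,  0.9861, -0.0008]), 'wrist_force': array([ 1.2871,  1.197 , -0.2948]), 'torque': array([-0.0113, -0.0025, -0.0152]), 'opening': 1.0022764289747352}
scene {'vfov': 52.419879734030744, 'cx': 323.2830490309891, 'cy': 201.94496006646597, 'origin': array([ 1.0138, -0.6598,  1.3656]), 'orientation': array([-0.2658,  0.9197,  0.2757, -0.0864])}
carton_1 recognise 0.98 [0.5048 0.1561 0.0988] [334. 168.]
carton_1 recognise 0.89 [0.3685 0.4378 0.041 ] [343. 120.]
carton_1 recognise 0.88 [ 0.3113 -0.3095  0.0455] [221. 239.]
carton_1 recognise 0.78 [ 0.5563 -0.1872  0.0736] [294. 244.]
carton_1 recognise 0.77 [ 0.7684 -0.3289  0.0525] [322. 311.]
carton_1 recognise 0.71 [ 0.5143 -0.3136  0.0739] [263. 265.]
carton_1 tip_of 0.87 [ 0.5538 -0.1815  0.0254] [295. 248.]
carton_1 ti
[... 2026 characters left out ...]
 [450. 247.]
carton_1 tip_of 0.61 [ 0.2968 -0.3085 -0.0015] [317. 322.]
slab recognise 0.66 [ 0.5386 -0.1939  0.0758] [363. 235.]
slab recognise 0.61 [ 0.4824 -0.2346  0.0271] [356. 264.]
slab tip_of 0.89 [ 0.5281 -0.2437 -0.0025] [370. 267.]
rack recognise 0.75 [ 0.6719 -0.0117  0.017 ] [356. 200.]
rack recognise 0.58 [0.5499 0.1637 0.0704] [294. 173.]
rack tip_of 0.66 [0.5355 0.2441 0.    ] [278. 180.]
rack tip_of 0.65 [ 0.4664 -0.2224  0.0334] [348. 263.]
space_1 recognise 0.74 [ 0.4821 -0.2368  0.0303] [356. 264.]
space_1 tip_of 0.94 [ 0.4659 -0.222   0.0336] [348. 263.]
space_2 recognise 0.74 [ 0.4821 -0.2368  0.0303] [356. 264.]
space_2 tip_of 0.94 [ 0.4659 -0.222   0.0336] [348. 263.]
```

View pics/scene0.png

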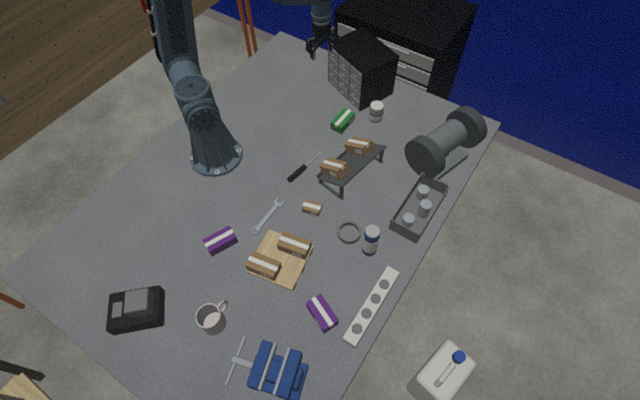

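View pics/side0.png

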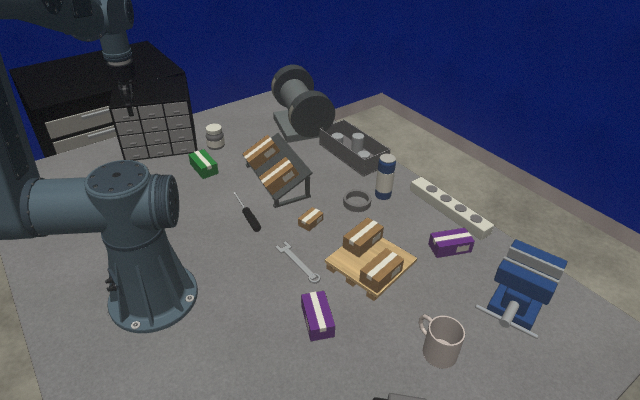

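The cartons on the rack are brown, at scene (333,168) and (358,145). The two laid ones are at (263,265) and (294,244). The look-alikes, purple at (220,240) and (322,312) and green at (343,120), are not meant. The tool can't tilt, so I'll pinch each carton near its uphill end and lay it flat by rotating it about its lower edge on the slab. First I'll move above the rack for a close look.

```bash
python3 -m pendant '[[[37,-46,10,1,85],[37,-46,10,1,85],[37,-46,10,1,85],[37,-46,10,1,85],[37,-46,10,1,85],[37,-46,10,2,85],[37,-46,10,2,85],[30,-30,10,0,85]]]'
python3 - <<'E'
from h import *
np.set_printoptions(precision=4,suppress=True)
o=monitor.get_obs(); print(o["eef_pos"],o["q"])
c=imaging.camera("wrist"); save(c,"w1.png"); print({k:c[k] for k in c if k!="img"})
for t in ["carton_1","rack"]:
    for d in spotter.tip_of("wrist",t):
        P=w(c,d["at"]); print(t,round(d["confidence"],2),P,proj(c,P).round())
E
```

```text
time_s: 2.1
eef_pos: [0.4786, 0.1891, 0.3118]
eef_rot: [0.0, 0.089, 0.996, -0.0]
wrist_force: [1.3, 0.6, -0.3]
opening: 0.997
[0.4786 0.1891 0.3118] [ 0.1454 -0.0151  1.655  -0.0002  1.5011 -1.2473]
{'vfov': 64.5942409586979, 'cx': 320.09857749061484, 'cy': 197.79387069332353, 'origin': array([0.4058, 0.2034, 0.4542]), 'orientation': array([0.1115, 0.7593, 0.6344, 0.0929])}
carton_1 0.96 [0.5056 0.1691 0.06  ] [308. 187.]
carton_1 0.77 [ 0.3608  0.4519 -0.0049] [501.  32.]
carton_1 0.67 [ 0.5529 -0.1802  0.0262] [ 84. 252.]
carton_1 0.66 [0.5224 0.3229 0.0583] [428. 179.]
rack 0.78 [ 0.5288  0.2484 -0.0012] [365. 183.]
```

View pics/w1.png

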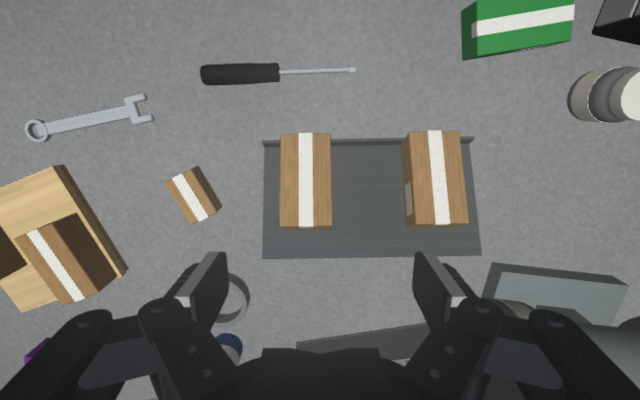

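The wrist image shows carton A's top face at about (281–331, 133–227) and carton B's at (408–467, 131–225). The rack lip runs from (264,141) to (473,138), and the jaws are nearly in line with the rack. I'll work out positions from these corners.

```bash
python3 - <<'E'
from h import *
np.set_printoptions(precision=4,suppress=True)
c=imaging.camera("wrist")
for nm,L,U in (("A",[(281,133),(330,133)],[(280,227),(331,227)]),("B",[(411,131),(459,131)],[(414,225),(468,224)])):
    l=[ray(c,p,.0725) for p in L]; u=[ray(c,p,.124) for p in U]
    print(nm,"lower",*l,"upper",*u)
    print(" widths",np.linalg.norm(l[1]-l[0]),np.linalg.norm(u[1]-u[0]),"len",np.linalg.norm(sum(u)/2-sum(l)/2))
    d=(sum(u)-sum(l))/2; print(" yaw x",np.degrees(np.arctan2(d[1],d[0])),"topcentre",(sum(u)+sum(l))/4, "widthdir",np.degrees(np.arctan2(*(u[1]-u[0])[1::-1])))
a,b=ray(c,(264,141),.048),ray(c,(473,138),.048); print("lip",a,b,np.degrees(np.arctan2(*(b-a)[1::-1])),np.linalg.norm(b-a))
a,b=ray(c,(263,258),.103),ray(c,(481,254),.103); print("top",a,b,np.degrees(np.arctan2(*(b-a)[1::-1])),np.linalg.norm(b-a))
E
```

```text
A lower [0.4312 0.1523 0.0725] [0.4416 0.2095 0.0725] upper [0.5288 0.136  0.124 ] [0.539  0.1921 0.124 ]
 widths 0.05811600814402892 0.05711937798103718 len 0.11153739070023043
 yaw x -9.806289312293087 topcentre [0.4852 0.1725 0.0983] widthdir 79.6338553388557
B lower [0.4566 0.3042 0.0725] [0.4668 0.3601 0.0725] upper [0.5534 0.2838 0.124 ] [0.563  0.3432 0.124 ]
 widths 0.0568186249037125 0.060200990427053486 len 0.11093462033386439
 yaw x -10.931707423452659 topcentre [0.51   0.3228 0.0983] widthdir 80.77270608372358
lip [0.4387 0.1256 0.048 ] [0.4827 0.3871 0.048 ] 80.44438672663416 0.2651810041828016
top [0.5728 0.1022 0.103 ] [0.6155 0.3658 0.103 ] 80.79789398399704 0.2670267559950483
```

```bash
python3 -m pendant '[[[21,-12,-50,0,85],[21,-11,-50,0,85],[0,0,-50,0,85],[0,0,-40,0,85],[0,0,-25,0,85],[0,0,-15,0,85],[0,0,-6,0,85],[0,0,0,0,85]]]'
python3 - <<'E'
from h import *
c=imaging.camera("wrist"); save(c,"w2.png")
o=monitor.get_obs(); print(o["eef_pos"],o["wrist_force"])
E
```

```text
time_s: 3.3
eef_pos: [0.5196, 0.1687, 0.0758]
eef_rot: [0.0, 0.088, 0.996, 0.0]
wrist_force: [0.6, 1.0, -0.3]
opening: 0.992
[0.51999094 0.16859332 0.07622792] [0.52450774 0.26258249 0.33347063]
```

View pics/w2.png

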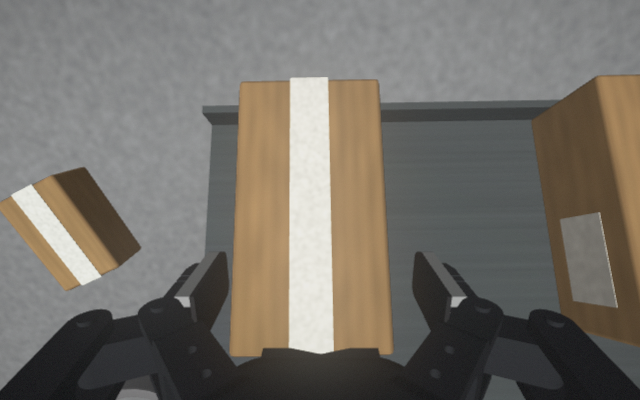

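The pads straddle carton A with clearance on both sides, the carton sitting about 2–3 mm to image left of centre. I'll shift 2.5 mm and close.

```bash
python3 -m pendant '[[[1,-2.5,0,0,85],[0,0,0,0,50],[0,0,0,0,50],[0,0,0,0,50],[0,0,0,0,50]]]'; python3 -m pendant '[[[0,0,0,0,40],[0,0,5,0,40],[0,0,10,0,40],[0,0,30,0,40],[0,0,40,0,40],[0,0,40,0,40]]]'
```

```text
time_s: 3.98
eef_pos: [0.5209, 0.1657, 0.0762]
eef_rot: [0.001, 0.088, 0.996, -0.0]
wrist_force: [-2.1, -1.8, 5.3]
opening: 0.694
time_s: 4.72
eef_pos: [0.52, 0.1658, 0.2016]
eef_rot: [-0.0, 0.088, 0.996, -0.0]
wrist_force: [0.9, 0.1, -2.7]
opening: 0.697
```

```bash
python3 -m pendant '[[[-6,-46,20,-9,40],[-6,-46,15,-9,40],[-6,-46,10,-9,40],[-6,-46,10,-9,40],[-6,-46,5,-9,40],[-6,-46,0,-9,40],[-6,-46,0,-9,40],[-6,-46,0,-7,40]]]'
python3 - <<'E'
from h import *
np.set_printoptions(precision=4,suppress=True)
o=monitor.get_obs(); print(o["eef_pos"],o["eef_rot"],o["q"],o["opening"])
c=imaging.camera("wrist"); save(c,"w3.png"); print({k:c[k] for k in c if k!="img"})
for t in ["carton_1","slab","space_1"]:
    for d in spotter.tip_of("wrist",t):
        P=w(c,d["at"]); print(t,round(d["confidence"],2),P,proj(c,P).round())
E
```

```text
time_s: 5.72
eef_pos: [0.4719, -0.2035, 0.2607]
eef_rot: [0.0, 0.645, 0.764, 0.0]
wrist_force: [0.6, 0.0, -2.4]
opening: 0.696
[ 0.4719 -0.2035  0.2607] [0.0002 0.6453 0.7639 0.0001] [-0.6386  0.0175  1.7245  0.0001  1.3992 -0.8065] 0.6957085822577044
{'vfov': 64.5942409586979, 'cx': 320.09857749061484, 'cy': 197.79387069332353, 'origin': array([ 0.4587, -0.1302,  0.4031]), 'orientation': array([0.1447, 0.9859, 0.0826, 0.0121])}
carton_1 0.98 [ 0.5533 -0.1801  0.0263] [391. 159.]
carton_1 0.83 [ 0.7644 -0.3254  0.0029] [508. 280.]
carton_1 0.58 [ 0.4678 -0.1845  0.2448] [320. 212.]
carton_1 0.4 [ 0.7741 -0.027   0.003 ] [602.  59.]
space_1 0.69 [ 0.5905 -0.2633  0.0292] [405. 229.]
```

View pics/w3.png

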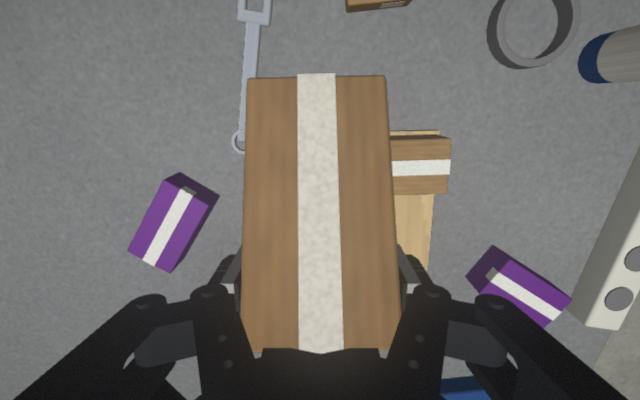

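Carton A is held, still tilted with its lower end at the top of the image, but it hides the slab. I'll sidestep for a clear view.

```bash
python3 -m pendant '[[[-53,30,0,0,40],[-52,30,0,0,40],[0,0,0,0,40]]]'
python3 - <<'E'
from h import *
np.set_printoptions(precision=4,suppress=True)
c=imaging.camera("wrist"); save(c,"w4.png",(340,60,640,320),2.6); np.savez("w4.npz",**c);print(c["origin"])
for t in ["carton_1","slab","space_1"]:
    for d in spotter.tip_of("wrist",t):
        P=w(c,d["at"]); print(t,round(d["confidence"],2),P,proj(c,P).round())
E
```

```text
time_s: 6.3
eef_pos: [0.3644, -0.1385, 0.2594]
eef_rot: [-0.001, 0.642, 0.766, 0.0]
wrist_force: [1.4, -0.5, -2.8]
opening: 0.694
[ 0.351  -0.0654  0.4019]
carton_1 0.7 [ 0.5515 -0.1815  0.0275] [460. 226.]
carton_1 0.69 [ 0.3611 -0.1231  0.2456] [320. 220.]
carton_1 0.56 [ 0.7672 -0.3254  0.0018] [562. 331.]
slab 0.72 [ 0.527  -0.2401  0.0003] [423. 255.]
space_1 0.64 [ 0.5866 -0.2647  0.0289] [467. 288.]
space_1 0.61 [ 0.467  -0.2228  0.0265] [388. 245.]
```

View pics/w4.png

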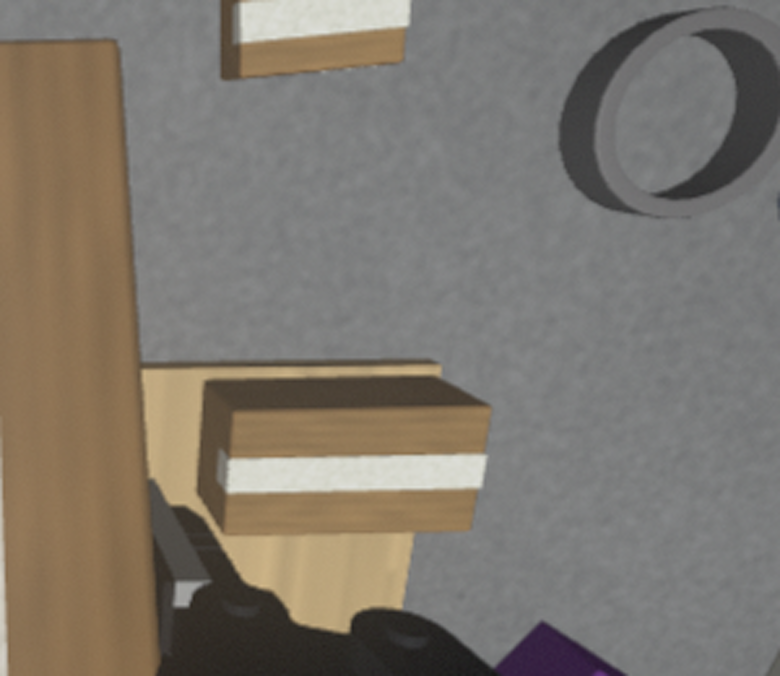

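The crop shows carton 4's top-face corners at (230,410), (490,406), (472,530) and (225,534). The slab's +y edge is at row ~366, and its +x edge runs from (412,533) to (403,608).

```bash
python3 - <<'E'
from h import *
np.set_printoptions(precision=4,suppress=True)
c=dict(np.load("w4.npz")); g=lambda p,z: ray(c,(p[0]/2.6+340-.3,p[1]/2.6+60-.3),z)
K=[g(p,.075) for p in [(230,410),(490,406),(472,530),(225,534)]]
for i in range(4):
    d=K[(i+1)%4]-K[i]; print(K[i],np.linalg.norm(d),np.degrees(np.arctan2(d[1],d[0])))
m=sum(K)/4; print("c4 centre",m)
G=cv2.cvtColor(c["img"],cv2.COLOR_RGB2GRAY)
for x in (400,415,440,460,490,500): print(x,G[194:212,x])
for y in (268,276,284,290): print("row",y,G[y,490:506])
E
```

```text
[ 0.4882 -0.1629  0.075 ] 0.10936329228338582 10.981858319498137
[ 0.5956 -0.1421  0.075 ] 0.05821070455299027 -77.05919816203382
[ 0.6086 -0.1988  0.075 ] 0.10885993425337508 -168.90700183767785
[ 0.5018 -0.2197  0.075 ] 0.058441061497008874 103.4271368000497
c4 centre [ 0.5485 -0.1809  0.075 ]
400 [124 127 128 129 130  99  82 100 160 173 173 173 172 173 172 172 174 173]
415 [129 130 127 127 119  93  80 122 159 169 170 171 170 168 169 170 169 170]
440 [128 128 127 127 111  88  74 139 161 163 164 119  73  69  71  69  69  68]
460 [130 129 130 130 102  80  76 141 161 160 146  95  66  66  66  67  67  67]
490 [124 126 126 117  91  82 109 162 173 173 122  74  66  66  65  66  67  66]
500 [127 128 129 121  96  82 130 166 175 176 114  64  65  64  64  64  64  66]
row 268 [170 174 175 174 174 172 171 173 157 123 128 127 126 126 128 127]
row 276 [175 176 175 172 172 172 170 152 127 126 124 123 123 126 129 129]
row 284 [163 166 169 171 172 159 135 124 124 124 126 125 125 124 124 124]
row 290 [167 170 172 173 161 135 120 120 119 123 125 123 121 123 125 127]
```

```bash
python3 - <<'E'
from h import *
np.set_printoptions(precision=4,suppress=True)
c=dict(np.load("w4.npz"))
T=np.array([ray(c,p,.03)[:2] for p in [(400,201.4),(415,201.2),(440,200.8),(460,200.8),(490,200.2),(500,200)]])
X=np.array([ray(c,p,.03)[:2] for p in [(498.7,268),(497.3,276),(495.7,284),(494.4,290)]])
p=np.polyfit(T[:,0],T[:,1],1); q=np.polyfit(X[:,1],X[:,0],1)
a,b=np.degrees(np.arctan(p[0])),-np.degrees(np.arctan(q[0])); print("yaw",a,b)
for y in (np.radians(10),np.radians(11),np.radians(a)):
    ux=np.array([np.cos(y),np.sin(y)]); uy=np.array([-np.sin(y),np.cos(y)])
    ky=(T@uy).mean()-.091; kx=(X@ux).mean()-.091; O=kx*ux+ky*uy
    print(np.degrees(y),"slab",O,"c4 in slab",(np.array([.5485,-.1809])-O)@np.c_[ux,uy]*1000, "net", (np.array([.527,-.2401])-O)@np.c_[ux,uy]*1000)
E
```

```text
yaw 10.844576376004651 9.232592448703908
10.0 slab [ 0.5273 -0.243 ] c4 in slab [31.6729 57.51  ] net [0.2195 2.9428]
11.0 slab [ 0.527  -0.2434] c4 in slab [33.0083 57.266 ] net [0.6075 3.2561]
10.844576376004651 slab [ 0.5271 -0.2434] c4 in slab [32.7996 57.3033] net [0.5454 3.2056]
```

Slab pose estimate: centre (0.527, −0.243), yaw about 10.6°. Carton 4 comes out at slab (32.8, 57.3), which is where it should be. The networks agree. Next I'll go above space_2, slightly inboard so the finger clears carton 4.

```bash
python3 -m pendant '[[[35,-34,-10,0.5,40],[34,-33,-10,0,40],[34,-33,-20,0,40],[0,0,-30,0,40],[0,0,-30,0,40],[0,0,-20,0,40],[0,0,0,0,40]]]'
```

```text
time_s: 7.38
eef_pos: [0.47, -0.2415, 0.1379]
eef_rot: [-0.002, 0.64, 0.768, 0.0]
wrist_force: [-0.4, -0.3, -3.1]
opening: 0.695
```

```bash
python3 -m pendant '[[[-2,3,-30,0,40],[0,0,-20,0,40],[0,0,-6,0,40],[0,0,0,0,40]]]'; python3 -m pendant '[[[0,0,-3,0,40],[0,0,-3,0,40],[0,0,0,0,40]]]'
```

```text
time_s: 7.88
eef_pos: [0.4691, -0.2396, 0.0849]
eef_rot: [0.0, 0.64, 0.768, 0.0]
wrist_force: [-0.0, -0.7, -1.9]
opening: 0.694
time_s: 8.25
eef_pos: [0.4684, -0.2392, 0.0784]
eef_rot: [0.0, 0.64, 0.768, -0.0]
wrist_force: [1.2, 0.0, -2.4]
opening: 0.696
```

```bash
python3 - <<'E'
from h import *
c=imaging.camera("side"); save(c,"s1.png",(300,190,460,310),5)
print(monitor.get_obs()["wrist_force"])
E
```

```text
[ 0.15441491 -0.24551991 -2.42834038]
```

View pics/s1.png

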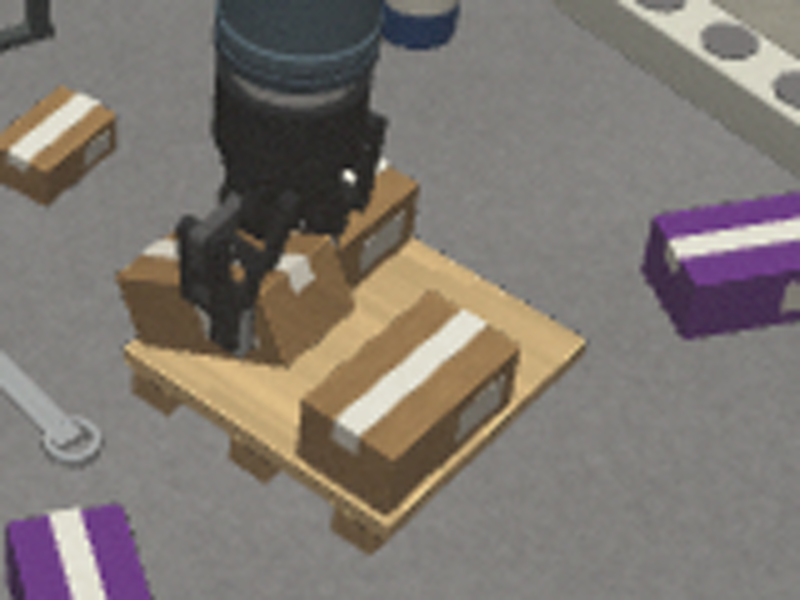

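The side view shows the carton tilted as planned, its lower edge just above the slab's far-left corner and clear of the laid cartons. Now I'll touch down and rotate it.

```bash
python3 -m pendant '[[[0,0,-4,0,40],[0,0,-3,0,40],[0,0,-3,0,40],[0,0,0,0,40]]]'; python3 -m pendant '[[[0,0,-3,0,40],[0.4,-2,-3,0,40],[0.4,-2,-3,0,40],[0,0,0,0,40]]]'
```

```text
time_s: 8.8
eef_pos: [0.469, -0.2402, 0.0693]
eef_rot: [0.001, 0.64, 0.768, -0.0]
wrist_force: [-1.4, -1.3, 4.5]
opening: 0.698
time_s: 9.3
eef_pos: [0.4706, -0.246, 0.0615]
eef_rot: [0.003, 0.64, 0.768, -0.001]
wrist_force: [-2.4, -5.5, 9.3]
opening: 0.703
```

```bash
python3 -m pendant '[[[0.2,-1,-4,0,40],[0.2,-1,-4,0,40],[0.2,-1.5,-4,0,40],[0.2,-1,-3,0,40],[0,0,0,0,40]]]'; python3 -m pendant '[[[0.2,-1,-3,0,40],[0.2,-1,-3,0,40],[0,0,0,0,40]]]'
```

```text
time_s: 9.93
eef_pos: [0.4726, -0.2513, 0.0471]
eef_rot: [0.004, 0.64, 0.768, -0.001]
wrist_force: [0.9, -5.0, 8.4]
opening: 0.691
time_s: 10.3
eef_pos: [0.4727, -0.2526, 0.0406]
eef_rot: [0.003, 0.641, 0.768, -0.0]
wrist_force: [1.7, -5.5, 7.2]
opening: 0.694
```

```bash
python3 -m pendant '[[[-1,-0.5,-2,0,40],[-1,-0.5,-1,0,40],[0,0,0,0,40]]]'; python3 -m pendant '[[[0,0,-1.5,0,40],[0,0,0,0,40]]]'; python3 -m pendant '[[[0,0,-1.5,0,40],[0,0,0,0,40]]]'
python3 - <<'E'
from h import *
np.set_printoptions(precision=4,suppress=True)
for n in ("side","scene"):
    c=imaging.camera(n); 
    if n=="side": save(c,"s2.png",(300,190,460,310),5)
    for d in spotter.tip_of(n,"carton_1"):
        P=w(c,d["at"])
        if P[1]<-.1: print(n,round(d["confidence"],2),P)
E
```

```text
time_s: 10.68
eef_pos: [0.4715, -0.2533, 0.0379]
eef_rot: [0.004, 0.641, 0.768, 0.0]
wrist_force: [4.1, -3.4, 6.3]
opening: 0.699
time_s: 10.92
eef_pos: [0.4711, -0.2533, 0.0361]
eef_rot: [0.004, 0.641, 0.768, 0.0]
wrist_force: [3.6, -4.1, 6.4]
opening: 0.696
time_s: 11.18
eef_pos: [0.471, -0.2534, 0.0347]
eef_rot: [0.004, 0.641, 0.768, -0.0]
wrist_force: [2.9, -4.1, 7.4]
opening: 0.699
side 0.94 [ 0.7694 -0.3259  0.0001]
side 0.8 [ 0.5051 -0.3056  0.0294]
side 0.7 [ 0.2993 -0.3057 -0.0025]
side 0.56 [ 0.4684 -0.2276  0.0297]
scene 0.73 [ 0.4641 -0.2202  0.0311]
scene 0.7 [ 0.7627 -0.3251  0.001 ]
scene 0.68 [ 0.5108 -0.3077  0.0262]
scene 0.56 [ 0.5508 -0.1818  0.0253]
scene 0.52 [ 0.5938 -0.2654  0.0319]
```

View pics/s2.png

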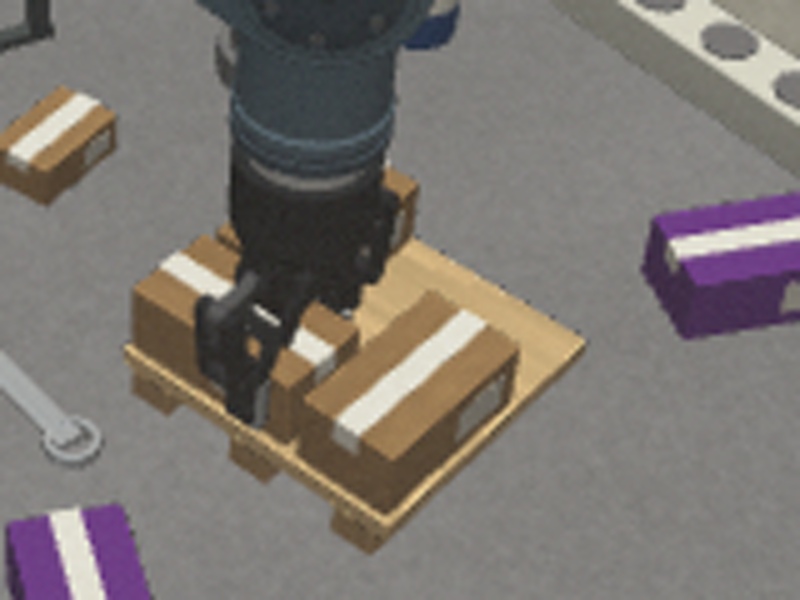

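The side crop shows the carton nearly flat, with its outer end near the slab corner at (130,340). I'll keep easing down until the force rises.

```bash
python3 -m pendant '[[[0,0,-1.5,0,40],[0,0,0,0,40]]]'; python3 -m pendant '[[[0,0,-1.5,0,40],[0,0,0,0,40]]]'
```

```text
time_s: 11.62
eef_pos: [0.4707, -0.2532, 0.0329]
eef_rot: [0.003, 0.641, 0.768, -0.0]
wrist_force: [2.1, -4.5, 7.3]
opening: 0.7
time_s: 11.88
eef_pos: [0.4709, -0.2534, 0.0318]
eef_rot: [0.003, 0.64, 0.768, -0.0]
wrist_force: [1.2, -4.2, 8.5]
opening: 0.695
```

```bash
python3 -m pendant '[[[0,0,-1.5,0,40],[0,0,0,0,40]]]'; python3 -m pendant '[[[0,0,-1.5,0,40],[0,0,0,0,40]]]'
```

```text
time_s: 12.12
eef_pos: [0.4709, -0.2534, 0.0317]
eef_rot: [0.003, 0.64, 0.768, -0.0]
wrist_force: [-3.0, 1.2, 23.3]
opening: 0.695
time_s: 12.38
eef_pos: [0.4709, -0.2534, 0.0317]
eef_rot: [0.003, 0.64, 0.768, -0.001]
wrist_force: [-8.8, 4.3, 37.2]
opening: 0.699
```

The height stalled at 31.7 mm while the force rose, so the carton is flat. I'll back off the press, open and rise.

```bash
python3 -m pendant '[[[0,0,3,0,40],[0,0,0,0,66],[0,0,0,0,74],[0,0,0,0,74],[0,0,20,0,78],[0,0,40,0,85],[0,0,50,0,85],[0,0,50,0,85]]]'
python3 -m pendant '[[[0,50,25,0,85],[0,30,0,0,85],[0,0,0,0,85]]]'
python3 - <<'E'
from h import *
np.set_printoptions(precision=4,suppress=True)
c=imaging.camera("wrist"); save(c,"w5.png",(160,60,560,330),2); np.savez("w5.npz",**c);print(c["origin"])
for d in spotter.tip_of("wrist","carton_1"):
        P=w(c,d["at"]); print(round(d["confidence"],2),P,proj(c,P).round())
E
```

```text
time_s: 13.38
eef_pos: [0.468, -0.2503, 0.1902]
eef_rot: [-0.001, 0.64, 0.768, 0.0]
wrist_force: [1.0, -0.4, -0.2]
opening: 0.993
time_s: 13.75
eef_pos: [0.4683, -0.1689, 0.2143]
eef_rot: [-0.0, 0.639, 0.769, 0.0]
wrist_force: [-0.7, 0.1, 0.8]
opening: 0.992
[ 0.4541 -0.0958  0.3567]
0.8 [ 0.5064 -0.3064  0.0356] [331. 297.]
0.77 [ 0.767  -0.3271  0.0028] [520. 326.]
0.76 [ 0.5507 -0.1798  0.0288] [394. 200.]
0.73 [ 0.4635 -0.2189  0.0308] [308. 220.]
0.56 [ 0.2953 -0.3039  0.0031] [162. 252.]
```

View pics/w5.png

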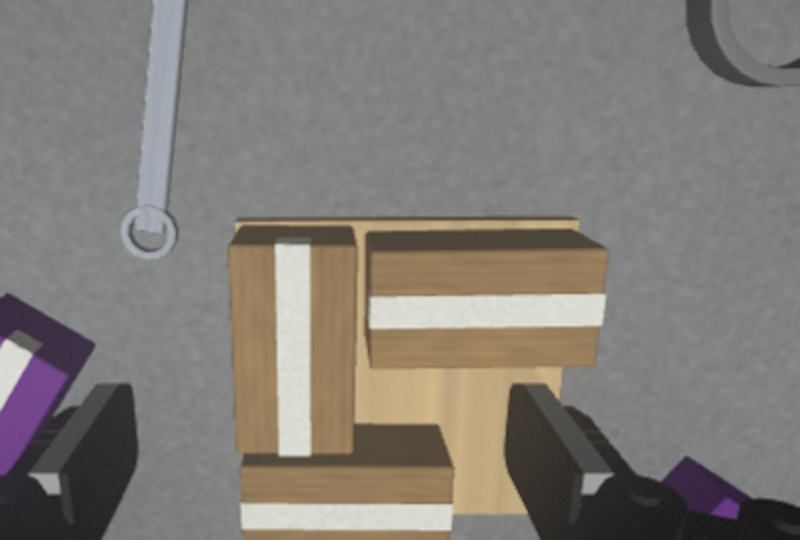

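Carton A lies flat in space_2, parallel to its neighbours, with its top face at crop (230–356, 245–455). I'll check it numerically.

```bash
python3 - <<'E'
from h import *
np.set_printoptions(precision=1,suppress=True)
c=dict(np.load("w5.npz")); g=lambda p,z: ray(c,(p[0]/2+160-.25,p[1]/2+60-.25),z)[:2]*1000
y=np.radians(10.6); M=np.array([[np.cos(y),-np.sin(y)],[np.sin(y),np.cos(y)]]); O=np.array([527.1,-243.3])
s=lambda p,z:(g(p,z)-O)@M
for n,K in (("A",[(230,245),(356,243),(353,453),(236,455)]),("c4",[(368,250),(606,248),(597,365),(371,368)]),("c3",[(241,466),(452,466)])):
    print(n,*[s(p,.075) for p in K], sum(s(p,.075) for p in K)/len(K))
print("slab",s((235,222),.03),s((578,220),.03),s((562,370),.03),s((527,512),.03))
E
```

```text
A [-86.4  89. ] [-28.8  89.8] [-28.7 -19.6] [-88.1 -20.7] [-58.   34.6]
c4 [-23.2  86.5] [85.9 87.3] [89.  28.8] [-20.6  27.4] [32.8 57.5]
c3 [-85.8 -27.1] [ 21.9 -27.3] [-32.  -27.2]
slab [-90.   90.3] [90.1 91.1] [91.   5.1] [ 79.9 -89. ]
```

Carton A is at slab (−58.0, 34.6), so the gap to carton 3 is about 6.5 mm and its outer edge is inside the slab. That is acceptable. Next is carton B, with the hand turned the other way.

```bash
python3 -m pendant '[[[7,44,10,-10,85],[7,44,10,-10,85],[7,44,10,-10,85],[7,44,10,-10,85],[7,44,0,-10,85],[7,44,0,-10,85],[7,44,0,-10,85],[7,44,0,-10,85]]]'
python3 -m pendant '[[[7,44,0,-10,85],[7,44,0,-10,85],[7,44,0,-10,85],[0,0,0,-1,85],[0,0,0,0,85]]]'
python3 - <<'E'
from h import *
np.set_printoptions(precision=4,suppress=True)
o=monitor.get_obs(); r=o["eef_rot"]; print(o["eef_pos"],"jaw",np.degrees(2*np.arctan2(r[2],r[1]))-90,o["q"])
c=imaging.camera("wrist"); save(c,"w6.png"); np.savez("w6.npz",**c)
for t in("carton_1","rack"):
  for d in spotter.tip_of("wrist",t):
        P=w(c,d["at"]); print(t,round(d["confidence"],2),P,proj(c,P).round())
E
```

```text
time_s: 14.85
eef_pos: [0.5251, 0.1816, 0.2535]
eef_rot: [0.0, 0.985, 0.173, -0.0]
wrist_force: [0.3, 0.8, 0.4]
opening: 0.993
time_s: 15.48
eef_pos: [0.5457, 0.3123, 0.2532]
eef_rot: [0.001, 0.996, -0.092, -0.001]
wrist_force: [0.3, -0.7, -0.4]
opening: 0.997
[0.5457 0.3123 0.2532] jaw -100.58652160069866 [ 0.3316  0.2832  1.4388 -0.0006  1.4213  2.0872]
carton_1 0.77 [0.523  0.3234 0.0594] [315. 194.]
carton_1 0.63 [0.3604 0.4504 0.0013] [250. 304.]
rack 0.89 [ 0.5263  0.2456 -0.0011] [375. 167.]
```

View pics/w6.png

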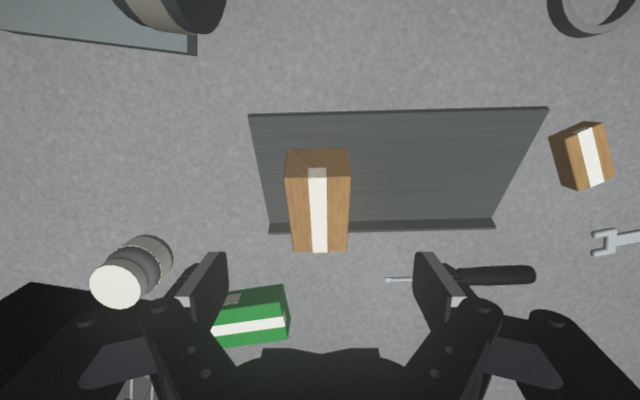

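The wrist view from the far side shows brown carton B's top face at (285–350, 178–250), with the green look-alike off at (250,318). Refining the position from the corners.

```bash
python3 - <<'E'
from h import *
np.set_printoptions(precision=4,suppress=True)
c=dict(np.load("w6.npz"))
u=[ray(c,p,.124) for p in [(285,180),(350,177.5)]]; l=[ray(c,p,.0725) for p in [(292,251),(349,250)]]
d=(sum(u)-sum(l))/2; t=(sum(u)+sum(l))/4
print(u,l,np.linalg.norm(u[1]-u[0]),np.linalg.norm(l[1]-l[0]),np.linalg.norm(d),np.degrees(np.arctan2(d[1],d[0])),t)
U=np.array([.982,-.184,0]); print("O",t+.0211*U-[0,0,.0397],"TCP",t+(.0211+.0152)*U)
E
```

```text
[array([0.5582, 0.3423, 0.124 ]), array([0.5499, 0.2856, 0.124 ])] [array([0.4657, 0.3602, 0.0725]), array([0.455 , 0.2971, 0.0725])] 0.05725963620446856 0.06399155835497065 0.1079305155866648 -8.903222918527378 [0.5072 0.3213 0.0983]
O [0.5279 0.3174 0.0586] TCP [0.5428 0.3146 0.0983]
```

```bash
python3 -m pendant '[[[-1.5,3,-45,0,85],[0,0,-50,0,85],[0,0,-40,0,85],[0,0,-25,0,85],[0,0,-12,0,85],[0,0,-5,0,85],[0,0,0,0,85]]]'
python3 -m pendant '[[[0,0,0,0,50],[0,0,0,0,50],[0,0,0,0,50],[0,0,0,0,50]]]'
python3 -m pendant '[[[0,0,0,0,40],[0,0,5,0,40],[0,0,10,0,40],[0,0,30,0,40],[0,0,40,0,40],[0,0,40,0,40]]]'
```

```text
time_s: 16.5
eef_pos: [0.5445, 0.3163, 0.0782]
eef_rot: [-0.0, 0.996, -0.093, 0.001]
wrist_force: [0.1, 0.7, -0.0]
opening: 0.994
time_s: 17.0
eef_pos: [0.5448, 0.3166, 0.079]
eef_rot: [-0.0, 0.996, -0.092, 0.001]
wrist_force: [-1.2, -0.9, 5.6]
opening: 0.699
time_s: 17.75
eef_pos: [0.5436, 0.3162, 0.2037]
eef_rot: [0.0, 0.996, -0.093, -0.0]
wrist_force: [-0.0, 1.4, -2.4]
opening: 0.698
```

```bash
python3 -m pendant '[[[2,-47,20,9,40],[3,-47,20,9,40],[3,-47,15,9,40],[3,-47,0,9,40],[4,-47,0,9,40],[4,-47,0,9,40],[4,-47,0,10,40],[4,-47,0,10,40]]]'
python3 -m pendant '[[[4,-47,0,10,40],[4,-47,0,9,40],[4,-47,0,9,40],[4,-47,0,9,40],[0,0,0,0.2,40],[0,0,0,0,40]]]'
```

```text
time_s: 18.75
eef_pos: [0.5707, -0.0611, 0.2578]
eef_rot: [0.0, 0.849, 0.528, 0.0]
wrist_force: [0.1, 0.0, -2.6]
opening: 0.698
time_s: 19.5
eef_pos: [0.5866, -0.2474, 0.2572]
eef_rot: [-0.001, 0.64, 0.769, 0.0]
wrist_force: [0.2, 0.2, -3.3]
opening: 0.695
```

```bash
python3 -m pendant '[[[0,0,-45,0,40],[0,0,-50,0,40],[0,0,-40,0,40],[0,0,-25,0,40],[0,0,-8,0,40],[0,0,0,0,40]]]'
python3 - <<'E'
from h import *
c=imaging.camera("side"); a=c["img"][190:310,300:460]; c=imaging.camera("scene"); b=c["img"][200:320,210:370]
cv2.imwrite("pics/s3.png",cv2.resize(np.hstack([a,b])[:,:,::-1],None,fx=2.5,fy=2.5,interpolation=cv2.INTER_CUBIC))
E
```

```text
time_s: 20.25
eef_pos: [0.5872, -0.2469, 0.0897]
eef_rot: [0.0, 0.639, 0.769, 0.0]
wrist_force: [-0.1, -0.3, -1.9]
opening: 0.698
```

View pics/s3.png

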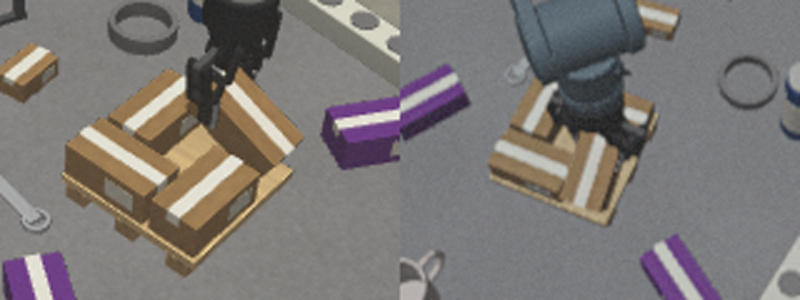

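Carton B hovers tilted over space_1, lower end outward and clear of its neighbours. I'll touch down and rotate it as before.

```bash
python3 -m pendant '[[[-1,0,-6,0,40],[0,0,-4,0,40],[0,0,-4,0,40],[0,0,-3,0,40],[0,0,0,0,40]]]'; python3 -m pendant '[[[0,0,-3,0,40],[-0.4,2,-3,0,40],[-0.4,2,-3,0,40],[0,0,0,0,40]]]'
```

```text
time_s: 20.98
eef_pos: [0.586, -0.2477, 0.0731]
eef_rot: [0.0, 0.639, 0.769, -0.0]
wrist_force: [-1.6, 1.1, 2.7]
opening: 0.696
time_s: 21.48
eef_pos: [0.5875, -0.2439, 0.066]
eef_rot: [0.003, 0.639, 0.77, 0.001]
wrist_force: [0.6, 5.0, 10.2]
opening: 0.695
```

```bash
python3 -m pendant '[[[-0.5,1.8,-4,0,40],[-0.6,1.8,-4,0,40],[-0.6,2,-4,0,40],[-0.6,2,-4,0,40],[0,0,0,0,40]]]'; python3 -m pendant '[[[-0.6,1.8,-4,0,40],[-0.5,1.8,-3,0,40],[-0.3,1,-2,0,40],[0,0,0,0,40]]]'
```

```text
time_s: 22.1
eef_pos: [0.5852, -0.2361, 0.0493]
eef_rot: [0.002, 0.639, 0.77, 0.001]
wrist_force: [1.3, 4.1, 5.8]
opening: 0.695
time_s: 22.6
eef_pos: [0.5842, -0.2324, 0.0406]
eef_rot: [0.003, 0.639, 0.77, 0.001]
wrist_force: [3.1, 2.6, 6.7]
opening: 0.696
```

```bash
python3 -m pendant '[[[-0.5,1,-2,0,40],[-0.4,1,-2,0,40],[0,0,0,0,40]]]'; python3 -m pendant '[[[0,0,-1.5,0,40],[0,0,0,0,40]]]'; python3 -m pendant '[[[0,0,-1.5,0,40],[0,0,0,0,40]]]'
```

```text
time_s: 22.98
eef_pos: [0.5836, -0.2309, 0.0367]
eef_rot: [0.004, 0.638, 0.77, 0.001]
wrist_force: [3.9, 1.6, 5.2]
opening: 0.693
time_s: 23.22
eef_pos: [0.5834, -0.2305, 0.0352]
eef_rot: [0.003, 0.639, 0.77, 0.001]
wrist_force: [3.3, 3.3, 6.1]
opening: 0.698
time_s: 23.48
eef_pos: [0.5834, -0.2303, 0.0346]
eef_rot: [0.003, 0.639, 0.77, 0.001]
wrist_force: [1.0, 4.3, 12.3]
opening: 0.696
```

```bash
python3 -m pendant '[[[0,0,-1.2,0,40],[0,0,0,0,40]]]'
```

```text
time_s: 23.72
eef_pos: [0.5835, -0.2303, 0.0345]
eef_rot: [0.003, 0.639, 0.77, 0.001]
wrist_force: [-3.3, 6.9, 20.3]
opening: 0.698
```

```bash
python3 -m pendant '[[[0,0,1.5,0,40],[0,0,0,0,66],[0,0,0,0,74],[0,0,0,0,74],[0,0,20,0,78],[0,0,40,0,85],[0,0,50,0,85],[0,0,50,0,85]]]'
python3 -m pendant '[[[-20,40,20,0,85],[-20,40,20,0,85],[-10,25,20,0,85],[0,0,0,0,85]]]'
python3 - <<'E'
from h import *
np.set_printoptions(precision=4,suppress=True)
c=imaging.camera("wrist"); save(c,"w7.png",(180,80,500,320),2.5); np.savez("w7.npz",**c);print(c["origin"])
for d in spotter.tip_of("wrist","carton_1"):
        P=w(c,d["at"]); print(round(d["confidence"],2),P,proj(c,P).round())
E
```

```text
time_s: 24.72
eef_pos: [0.5805, -0.2296, 0.1945]
eef_rot: [0.0, 0.639, 0.769, 0.0]
wrist_force: [1.3, -0.5, 0.3]
opening: 0.994
time_s: 25.22
eef_pos: [0.5312, -0.1235, 0.2551]
eef_rot: [0.003, 0.638, 0.77, 0.001]
wrist_force: [-0.7, -0.0, -0.4]
opening: 0.996
[ 0.5161 -0.0501  0.3972]
0.96 [ 0.5516 -0.1797  0.03  ] [328. 215.]
0.94 [ 0.5068 -0.3045  0.0364] [276. 299.]
0.83 [ 0.5826 -0.2551  0.0283] [340. 272.]
0.75 [ 0.4603 -0.2218  0.0296] [250. 234.]
0.63 [ 0.2965 -0.3088  0.0003] [130. 262.]
```

View pics/w7.png

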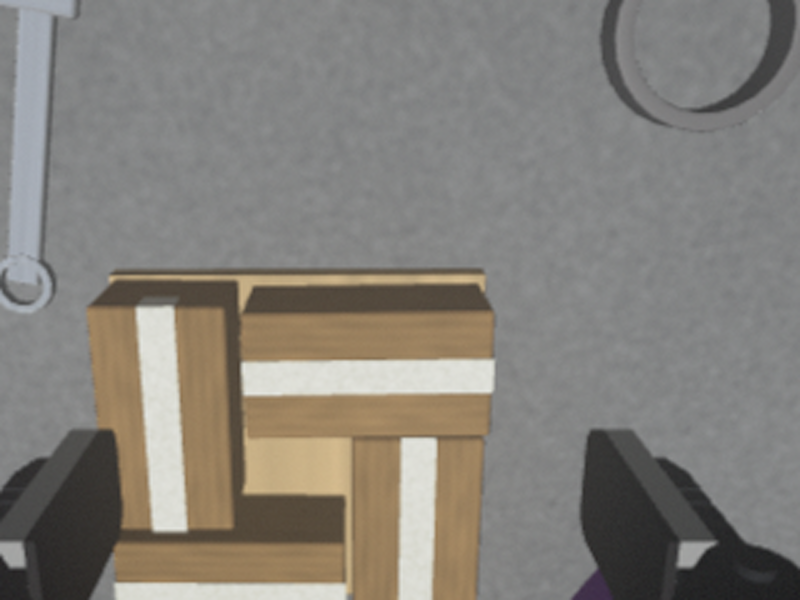

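All four cartons form a pinwheel. B's inner end (crop row ~438) looks very close to carton 4's side (row 437), so I'll measure the edges from pixel profiles.

```bash
python3 - <<'E'
from h import *
np.set_printoptions(precision=1,suppress=True,linewidth=150)
c=dict(np.load("w7.npz")); g=lambda p,z: ray(c,(p[0]/2.5+180-.3,p[1]/2.5+80-.3),z)[:2]*1000
y=np.radians(10.6); M=np.array([[np.cos(y),-np.sin(y)],[np.sin(y),np.cos(y)]]); O=np.array([527.1,-243.3])
s=lambda p,z:(g(p,z)-O)@M
for n,K in (("A",[(89,307),(227,307),(234,528),(100,530)]),("c4",[(241,313),(494,311),(489,433),(246,437)]),("B top",[(353,438),(483,435)]),("B low",[(355,590),(477,590)]),("c3",[(118,542),(344,543)])):
    print(n,*[s(p,.075) for p in K])
print("slab",s((110,277),.03),s((484,275),.03))
G=cv2.cvtColor(c["img"],cv2.COLOR_RGB2GRAY)
for x in (325,332,347,355,362,368,371): print(x,G[244:264,x])
print(G[246:262,340])
E
```

```text
A [-85.8  89. ] [-26.9  89. ] [-28.4 -19.4] [-91.  -20.3]
c4 [-21.   86.3] [87.4 87.2] [88.2 29.5] [-21.1  27.6]
B top [27.1 27. ] [85.6 28.5]
B low [ 28.2 -53.6] [ 86.7 -53.7]
c3 [-83.2 -26.8] [ 22.9 -27.5]
slab [-89.7  89.8] [90.3 90.8]
325 [142 140 140 141 143 143 139 136 136 137 114 106 120 132 134 134 134 134 132 131]
332 [140 139 138 140 143 144 138 136 138 139 112 104 121 132 135 136 134 133 134 133]
347 [140 137 134 134 135 134 134 134 135 134 118 201 221 221 223 223 222 220 220 220]
355 [138 138 138 139 139 136 134 134 136 133 103 102 121 127 129 129 130 130 131 132]
362 [137 135 134 134 138 136 135 136 137 135 102 104 123 130 131 133 133 132 132 133]
368 [134 133 132 135 137 136 135 136 138 134 100 102 126 133 135 135 137 137 135 135]
371 [132 129 131 134 136 135 135 136 137 132  99 108 130 137 139 138 138 137 136 136]
[133 133 135 135 133 134 135 137 117 155 173 183 191 189 185 183]
```

```bash
python3 -m pendant '[[[30,15,40,0,85],[30,15,30,0,85],[0,0,0,0,85]]]'
python3 - <<'E'
from h import *
np.set_printoptions(precision=1,suppress=True,linewidth=150)
c=imaging.camera("wrist"); np.savez("w8.npz",**c); save(c,"w8.png")
y=np.radians(10.6); ux=np.array([np.cos(y),np.sin(y),0]);uy=np.array([-np.sin(y),np.cos(y),0]); O=np.array([.5271,-.2433,0])
G=cv2.cvtColor(c["img"],cv2.COLOR_RGB2GRAY).astype(np.float32)
def prof(x0,y0,x1,y1,n,z=.075):
    P=[proj(c,O+ux*a+uy*b+[0,0,z]) for a,b in zip(np.linspace(x0,x1,n)/1000,np.linspace(y0,y1,n)/1000)]
    P=np.array(P,np.float32); return cv2.remap(G,P[:,:1],P[:,1:],cv2.INTER_LINEAR).ravel().astype(int)
print("rows of B ends",proj(c,O+ux*.0575-uy*.0875+[0,0,.075]),proj(c,O+ux*.0575+uy*.0225+[0,0,.075]))
for x in (42,73): print("B/c4 x",x,"y 36..16",prof(x,36,x,16,21)); print("B outer y -78..-98",prof(x,-78,x,-98,21))
for x in (-73,-42): print("A outer y 98..78",prof(x,98,x,78,21)); print("A/c3 y -14..-34",prof(x,-14,x,-34,21))
for yy in (-70,-40,10): print("B x 16..36 y",yy,prof(16,yy,36,yy,21),"x 78..98",prof(78,yy,98,yy,21))
E
```

```text
time_s: 25.7
eef_pos: [0.5929, -0.0952, 0.3233]
eef_rot: [0.002, 0.639, 0.769, 0.001]
wrist_force: [-0.8, -0.4, -0.3]
opening: 0.995
rows of B ends [296.5 315.1] [294.7 245.9]
B/c4 x 42 y 36..16 [137 137 136 134 133 133 136 121 105 101 112 123 128 129 129 129 129 130 130 130 130]
B outer y -78..-98 [123 123 124 124 123 125 127 128 129 129 129 129 127 127 127 128 128 129 130 131 130]
B/c4 x 73 y 36..16 [135 134 132 132 133 134 134 117 101 103 115 126 130 130 130 130 131 132 131 132 132]
B outer y -78..-98 [129 129 130 129 126 126 128 127 127 127 128 130 130 131 133 133 133 131 128 128 128]
A outer y 98..78 [ 94  72  68  68  68  68  68  69  77 101 119 128 130 129 128 128 128 127 127 127 128]
A/c3 y -14..-34 [75 75 75 75 76 76 75 74 73 71 64 56 49 47 47 47 47 46 46 45 45]
A outer y 98..78 [ 69  68  69  69  68  69  69  68  73  95 114 123 126 127 127 126 126 127 127 127 128]
A/c3 y -14..-34 [51 49 50 51 51 51 51 51 52 52 50 50 50 50 51 51 51 50 50 49 49]
B x 16..36 y -70 [127 127 127 127 127 121 107  89  73  77  91 112 122 127 127 126 125 124 125 126 126] x 78..98 [131 131 129 129 130 131 132 126 115 112 119 129 129 129 130 130 130 130 132 132 131]
B x 16..36 y -40 [129 129 129 130 131 126 112  93  75  73  82 100 120 127 126 124 124 124 125 128 129] x 78..98 [134 134 132 131 130 130 126 118 104 120 142 164 159 149 139 133 131 130 128 128 127]
B x 16..36 y 10 [178 178 180 180 180 181 181 183 184 183 172 151 132 129 128 126 125 127 130 132 134] x 78..98 [135 135 133 132 132 134 132 126 122 138 159 177 166 148 133 132 132 133 132 131 130]
```

Measured on the slab:

| Check | Value |
|---|---|
| Gap, B to carton 4 | about 3 mm |
| B across its width | x 27 to 86.5 mm |
| Outer edge of A | y about 88.7 mm, inside the 91 mm slab edge |
| Cartons 3 and 4 | where they were |

The gripper is clear of everything, so I'm handing in.

```bash
python3 -c "
from bench import order; print(order.hand_in())"
```

```text
the job is handed in; nothing more can be done
None
```

Both rack cartons are now flat on the slab, tape side up, in the two free spaces, and the pinwheel is complete. I handed the job in at about 26 s with the gripper open and clear.

I pinched each carton near its uphill end and touched its lower edge down on the slab. I then eased it flat between the pads until the height stalled and the force rose, at most about 39 N at the wrist, and let go.

**Last checks (wrist camera, in slab coordinates):**
- **Carton in space_2:** its centre is about (−58, +34), 1–2 mm outward of nominal. The gap to carton 3 is about 6–7 mm, and its outer edge is at 88.7 mm, inside the 91 mm slab edge.
- **Carton in space_1:** its centre is about (57, −30), 2–3 mm inward of nominal. The gap to carton 4 is about 3 mm, and both of its sides are inside the slab.
- **Cartons 3 and 4:** no measurable movement.

**Not checked or not in agreement:**
- **Outer end of the space_1 carton:** its edge did not show clearly in the last image profile, so I placed it from the other end and the known 110 mm length.
- **Space_1 position:** the network put this carton about 5 mm further in x and 8 mm further in y than the edge measurement. I trusted the edges.
- **Other items on the bench:** I did not measure them again. The path kept clear of them, and the wrist force never showed an unexpected contact.

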